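Join a pipe clamp with its hinge pin

ROBOT

A 6-joint arm with a two-finger parallel gripper is mounted at the origin on the work surface. World frame = base frame: x ahead of the robot, y to its left, z up, the work surface at z = 0. Lengths are in m, angles in rad, forces in N, time in s.
With the tool pointing down it reaches from about 0.375 to 0.9 m from the base axis. Payload 3.1 kg.
Tool frame: the origin (TCP) lies at the very end of the fingers, on their centre line; the grasp point (between the pads) lies 19 mm behind it (grip_depth is the distance from the TCP to the grasp point, in m); z points along the fingers, y is the line along which they close (so a half turn about z gives the same grasp; the last joint's range is limited). The gripper opens to 85 mm and grips with 20 to 120 N. Pads are 22 mm wide; open, the fingers measure 114 mm over their backs; the gripper's body (76 mm by 85 mm) begins 54 mm behind the grasp point. The pads swing forward as they close: fully open they stand 13 mm farther back than shut.
Start: joints at [0.978, 0.527, 1.433, -0, 1.181, -0.178], TCP at [0.252, 0.572, 0.231] pointing down, gripper open.
Joint ranges: [-3.08, 3.08], [-0.75, 2.2], [0.22, 2.44], [-1.43, 4.57], [0, 2.65], [-2.85, 2.85]. Speed limits (rad/s): [2.79, 2.79, 3.14, 3.14, 3.14, 3.14].

INTERFACE

Orientations are given as a unit quaternion [x, y, z, w].
In Python, from station import * gives the robot as it stands.
- The arm moves only by the tool apply_moves, never from a script. Its argument "plan" is a list of rows, each a list of 7 numbers: the shift along the tool's x, y, z in m, then the turn, a rotation vector about the tool's x, y, z in rad, then the gripper command: -1 is fully open, 1 is shut, values between are in proportion. In form: [[dx, dy, dz, wx, wy, wz, jaw], ...]. A call has 1 to 8 rows; each row shifts and turns the commanded pose from where the row before left it, along the tool's axes as they then stand; what a row does not reach is not made up. A row lasts 1/8 s, in which the tool goes at most 62.5 mm and 10.7 degrees, less where a joint would pass 70% of its speed; a pose out of reach is approached as far as the arm can. A call is refused whole if a number of a shift passes 0.0625 or a number of a turn 0.188, either way. A call with a gripper value outside its range is refused whole. The fingers move at their own pace and stop on an object; "force" is the grip in N (left out, the last holds). Time passes only in rows, so rows that do not move let the fingers close. It gives the time, the measured TCP pose, the force, the opening and the grip force at its end, in the units of the state.
- sense(): the state, without advancing time (a new reading comes with each control period).
- snapshot(name): name is "scene" or "top"; returns the picture (400x640x3 uint8, red, green, blue); there is no depth.
- calibration(name): a dict with "camera_matrix" (3x3 intrinsics, pixels), "R" (3x3) and "t" (3): a world point X has camera coordinates R X + t. Camera axes: x right, y down, z forward; pixel columns grow to the right and rows downward; lengths in m; the calibration is good to about 2 mm. A picture is of the moment at which its call begins. calibration takes no time and is no camera call.
- sign_off(): hands the job in; it is judged then, once.
The state is a dict: "t": time; "q": joint angles; "qd": joint speeds; "tau": joint torques, N m; "tcp_pos": TCP position; "tool_rot": TCP orientation; "force": force on the tool from outside, world axes, zero at the start; "ft_torque": the same for the moment, N m; "finger_gap": opening from 0.0 (shut) to 1.0 (fully open); "gripper_force": force on a finger pad.
Only numpy, scipy, OpenCV 4.12 (cv2) and the standard library are available. Lean on these libraries where they do the work, as an engineer would, in place of code of your own. Each camera call takes 0.05 s, during which the arm holds its last target. There are 200 camera calls.

TASK

Put the stage-light pipe clamp together: lay the loose yellow half in the blue fixture beside the fixed half, then take the red-handled pin from the rack, put it in the yellow hinge knuckle and, with it, draw that knuckle over the dark lower one until the holes line up; push the pin through both until its collar is fully home. Where the lower hole lies is known only roughly and a spring pushes the halves apart, so feel your way and press gently, never hard; leave the other pins and everything else where they are.

Things in the scene. Friction and masses are not known exactly. Their poses are not given: they have to be found in the camera images.
- jig: Blue plate 140 x 170 x 12 mm, fixed. On its +x side a slide along its y carries the bare aluminium fixed half (82 mm long, 36 high) and the dark lower knuckle (22 x 34 mm, top 22 mm above the plate). The slide is locked 3 to 18 mm out towards +y; that is not measured. Origin: bore axis at slide zero, bench level. On -x a dark fence 10 mm high along y
- nest (a point): Point on top of the plate, 12 mm above the bench: where the half's origin would be with the halves closed at slide zero. Lay the half, at the fixture's heading, 3 to 6 mm to -x of it so that it clears the roller (fence 8 mm to -x, fixed half 1 mm to +x; nothing within 2 mm in y). It can then be slid to +x against the roller and up to 18 mm to +y
- slide_zero (a point): Where the mouth of the lower knuckle's hole would be with the slide at zero: 65 mm along +y from the origin, 34 mm above the bench. The real hole lies 3 to 18 mm from here along the fixture's +y, at the same x and height: 11.5 mm across, 22 mm deep. The knuckle's flat top reaches 22 mm to -y of the hole, so it is below this point too
- plunger (a joint): Brass spring roller (24 mm across, 8 mm wide) between the halves near the hinge; m, 0 out, to 0.006 as pressed to the fixture's +x. It holds the loose half's hinge end about 3 mm to -x of its in-line place: 5 N to start it moving, 6 N when in line; it gives way when the half is lowered past it
- half: Loose yellow clamp half, a block 42 (x) by 82 (y) by 36 mm high, half a bore of 44 mm in its +x face, an ear at -y, at +y the upper knuckle 22 x 22 mm, from 22.5 to 36 mm above the underside; about 0.28 kg. Origin: bore axis, level of the underside; the solid lies on -x of it. Laid in the fixture its knuckle is 0.5 mm above the lower one
- upper_hole (a point): Centre of the mouth of the upper knuckle's hole, on its top face, 65 mm along the half's +y from its origin and 36 mm above its underside. Hole 11.5 mm across, through 13.5 mm. With a pin in it the half can be dragged over the plate
- stem_top (a point): Centre of the top of the dark upright stem to hold the half by: 12 mm wide in the half's y, 22 mm in its x, 30 mm tall, standing on the half's top face, its centre 31 mm to the half's -x from the origin; this point is 66 mm above the half's underside
- rack: Wooden pin rack, 190 mm (its x) by 56 mm by 42 mm high, fixed. Three upright holes 58 mm apart along its x; the pins hang in them by their collars. Origin: centre of its underside
- pin: Hinge pin with red round handle, upright in any of the rack's three holes: steel shank 10 mm across, 34 mm long, its last 4 mm tapering to 8 mm at the tip; collar 20 mm across, 4 mm thick; above it the handle 14 mm across, 30 mm tall; about 60 g. Origin: end of the tip; z up along the pin; tip 8 mm above the bench in the rack
- pin_collar (a point): Underside of the pin's collar, on the axis, 34 mm above the tip; it rests on the upper knuckle's top when home
- pin_top (a point): Top of the pin's red handle, on the axis, 68 mm above the tip
- blue_pin: Another pin with a blue handle, too short (shank 24 mm); stays in the rack. Origin: its tip
- bolt: Another pin with a black hexagonal handle; stays in the rack. Origin: its tip
- tape: Roll of orange tape, 90 mm across, 24 mm high; stays. Origin: centre of its underside
- jar: Clear jar with a blue cap, 60 mm across, 75 mm high; stays. Origin: centre of its underside
- screwdriver: Green screwdriver lying on the bench; stays. Origin: near its middle, at bench level
- washer: Brass washer, 32 mm across, lying on the bench; stays. Origin: centre of its underside
There are look-alikes about, which are no part of the job. Several things have the shape of the half; the one meant has the colours described above.

How it is judged:
On the way, in this order (a step that is already met when the one before it is completed fails the run):
1. the loose half lies flat in the fixture beside the fixed half (z of half in the frame of nest below 0.002 m and angle between half's own z axis and vertical below 0.07 rad and angle between the x axis of half and the x axis of jig, either way round below 0.15 rad and x of half in the frame of nest between -0.011 and 0.004 m and y of half in the frame of nest between -0.008 and 0.021 m), for 0.2 s.
2. the pin's tip is through the upper knuckle and in the lower hole (z of pin_tip in the frame of slide_zero below -0.004 m and x of pin_tip in the frame of slide_zero between -0.004 and 0.004 m and y of pin_tip in the frame of slide_zero between 0 and 0.021 m and x of upper_hole in the frame of slide_zero between -0.006 and 0.005 m), for 0.05 s.
At the end, for the whole second after the job is handed in: Red pin upright (0.15 rad) through both knuckles: collar within 2.5 mm of the upper knuckle's top and 3 mm of its hole's axis, tip 17 mm or more down the lower hole; half flat on the plate (2 mm, 0.07 rad, yaw within 0.15 rad of the fixture); all released and at rest (z of pin_collar in the frame of upper_hole below 0.0025 m and horizontal distance between pin_collar and upper_hole below 0.003 m and z of pin_tip in the frame of slide_zero below -0.017 m and x of pin_tip in the frame of slide_zero between -0.003 and 0.003 m and y of pin_tip in the frame of slide_zero between 0 and 0.021 m and angle between pin's own z axis and vertical below 0.15 rad and z of half in the frame of nest below 0.002 m and angle between half's own z axis and vertical below 0.07 rad and angle between the x axis of half and the x axis of jig, either way round below 0.15 rad and linear speed of each of pin, half below 0.02 m/s); the robot touches nothing.
It fails at once if the pin is pressed on the fixture's or the half's knuckle with more than 50 N (contact force between pin and jig above 50 N or contact force between pin and half above 50 N).
It fails at once if the loose half is pressed on the fixture with more than 100 N (contact force between half and jig above 100 N).
It fails at once if another pin is taken or moved by more than 15 mm (distance of any of blue_pin, bolt from where it was at the start of the episode above 0.015 m).
It fails at once if the tape, the jar, the screwdriver or the washer is moved by more than 20 mm (distance of any of tape, jar, screwdriver, washer from where it was at the start of the episode above 0.02 m).
It also fails if it takes over 72 s, if anything falls off the work surface, if the arm or the gripper's body presses on something with over 40 N, if the wrist force passes 120 N, or if a joint passes its speed limit or range.

## Working session

There is one attempt and no reset: what is moved stays moved. The work goes in short steps, Python scripts to look and compute and a tool call to move; the robot and the scene stay as the last step left them, time stands still between calls to the robot, and variables do not carry over. Pictures are saved under pics/ and viewed, at most 10 in all, crops included, and the job is handed in when it is done.

Besides the shell and the picture viewer there is one more tool, called after ">>>" as a command line: name --pt "numbers of a row" for each row, then --argument value for the rest. apply_moves: Moves the arm, as the interface text tells. Its arguments: {"type":"object","properties":{"plan":{"type":"array"},"force":{"type":"number"}},"required":["plan"]}

```bash
mkdir -p pics; ls; python3 - <<'E'
from station import *
import cv2,numpy as np
for n in("top","scene"):
    im=snapshot(n); cv2.imwrite(f"pics/{n}0.png",im[:,:,::-1])
    c=calibration(n); print(n,np.round(c["camera_matrix"],1).tolist(),np.round(c["R"],3).tolist(),np.round(c["t"],3).tolist())
s=sense(); print(s)
E
```

```text
pics
top [[386.2, 0.0, 322.0], [0.0, 386.2, 192.6], [0.0, 0.0, 1.0]] [[-0.015, -1.0, 0.001], [-0.972, 0.014, -0.234], [0.234, -0.004, -0.972]] [0.057, 0.578, 0.825]
scene [[402.1, 0.0, 321.5], [0.0, 402.1, 192.9], [0.0, 0.0, 1.0]] [[-0.223, 0.975, 0.018], [0.78, 0.189, -0.597], [-0.586, -0.119, -0.802]] [0.068, -0.398, 1.31]
{'t': 0.1, 'q': array([ 9.77450915e-01,  5.28391104e-01,  1.43379420e+00,  4.22533594e-06,
        1.18141702e+00, -1.78521462e-01]), 'qd': array([-0.00057428, -0.00404843, -0.00285757,  0.0003247 ,  0.00183391,
        0.00056644]), 'tau': array([-5.50888853e-04, -4.43300700e+01, -1.78585911e+01, -2.69622333e-04,
        3.89867680e-03,  2.77020501e-05]), 'tcp_pos': array([0.25150281, 0.5714438 , 0.23041411]), 'tool_rot': array([ 2.05928718e-01,  9.78566479e-01, -9.30193625e-04, -3.80055005e-04]), 'force': array([0.17178881, 0.12875114, 0.07121701]), 'ft_torque': array([ 0.01459858,  0.05823662, -0.06598323]), 'gripper_force': 0.0, 'finger_gap': 1.0045023085864}
```

View pics/top0.png

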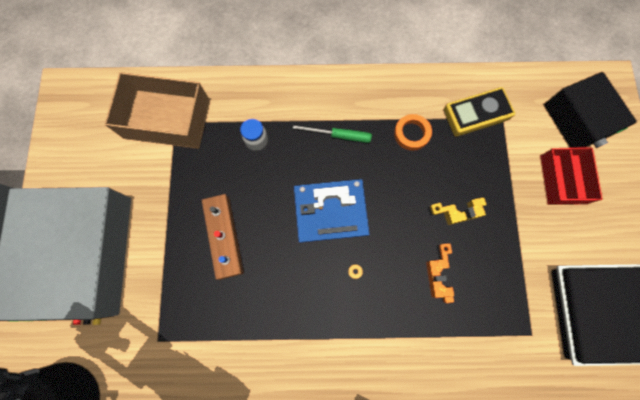

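View pics/scene0.png

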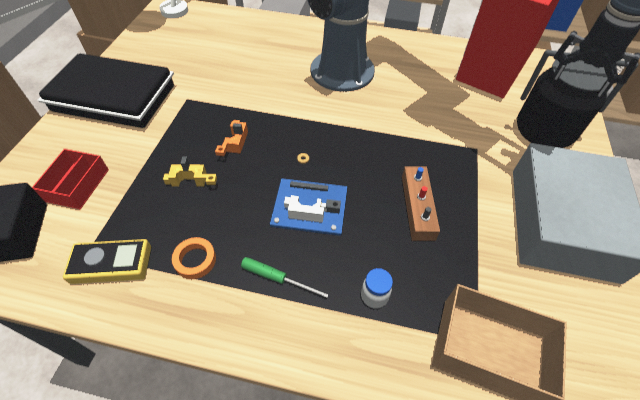

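The pictures show the jig at top (332,210), with the dark lower knuckle at (307,210) on its +y (left) end. The rack's red pin is at (220,234), next to the bolt at (215,210) and the blue pin at (224,260). There are two half-shaped pieces: yellow at (460,210) and orange at (442,273). Yellow with a dark stem matches the description, so I'll confirm it in an enlarged crop.

```bash
cat > h.py <<'E'
from station import *
import cv2,numpy as np
C={n:calibration(n) for n in("top","scene")}
def ray(n,p):
    c=C[n];R=np.array(c["R"]);K=np.array(c["camera_matrix"])
    return -R.T@np.array(c["t"]), R.T@np.linalg.solve(K,[p[0],p[1],1.])
def plane(n,p,z):
    o,d=ray(n,p); return (o+d*(z-o[2])/d[2])[:2]
def tri(p,q):
    (a,d),(b,e)=ray("top",p),ray("scene",q)
    s=np.linalg.lstsq(np.c_[d,-e],b-a,rcond=None)[0]
    x,y=a+s[0]*d,b+s[1]*e; return (x+y)/2,np.linalg.norm(x-y)
def proj(n,X):
    c=C[n];v=np.array(c["camera_matrix"])@(np.array(c["R"])@X+np.array(c["t"]));return v[:2]/v[2]
def mask(im,lo,hi,box):
    m=cv2.inRange(cv2.cvtColor(im,cv2.COLOR_RGB2HSV),lo,hi);k=np.zeros_like(m);x0,y0,x1,y1=box
    k[y0:y1,x0:x1]=m[y0:y1,x0:x1];return k
def crop(im,x0,y0,x1,y1,f):
    return cv2.resize(im[y0:y1,x0:x1],None,fx=f,fy=f,interpolation=cv2.INTER_CUBIC)
E
python3 - <<'E'
from h import *
t=cv2.cvtColor(snapshot("top"),cv2.COLOR_RGB2BGR);s=cv2.cvtColor(snapshot("scene"),cv2.COLOR_RGB2BGR)
cv2.imwrite("pics/t1.png",t);cv2.imwrite("pics/s1.png",s)
a=np.vstack([np.hstack([crop(t,425,190,495,230,5),crop(t,290,175,375,245,4)[:200*1+80][:200] if 0 else crop(t,290,175,360,215,5)]),
 np.hstack([crop(s,155,150,225,190,5),crop(s,270,175,340,215,5)]),np.hstack([crop(t,190,190,260,230,5),crop(t,190,230,260,270,5)])])
cv2.imwrite("pics/c1.png",a)
b,g=t[:,:,0],t[:,:,1]
rgb=t[:,:,::-1].copy()
m=mask(rgb,(100,120,60),(125,255,255),(285,170,380,250))
p=max(cv2.findContours(m,0,2)[0],key=cv2.contourArea)
r=cv2.minAreaRect(p);bx=cv2.boxPoints(r);print("jig px",bx.round(1).tolist())
W=np.array([plane("top",q,.012) for q in bx]);print("jig",W.round(4).tolist())
m=mask(rgb,(18,110,80),(35,255,255),(420,185,500,235))
p=max(cv2.findContours(m,0,2)[0],key=cv2.contourArea);print("half px",cv2.minAreaRect(p))
for nm,im,box in(("top",rgb,(200,220,235,250)),("scene",s[:,:,::-1].copy(),(410,180,435,205))):
    m=mask(im,(0,150,70),(8,255,255),box)|mask(im,(172,150,70),(180,255,255),box)
    ys,xs=np.nonzero(m);print("red",nm,xs.mean(),ys.mean(),xs.min(),xs.max(),ys.min(),ys.max())
E
```

```text
jig px [[292.70001220703125, 185.1999969482422], [363.3999938964844, 177.89999389648438], [369.20001220703125, 235.0], [298.5, 242.3000030517578]]
jig [[0.6129, 0.1201], [0.629, -0.0556], [0.4864, -0.064], [0.4715, 0.1057]]
half px ((449.2691955566406, 212.84613037109375), (39.66106414794922, 19.969207763671875), 33.690067291259766)
red top 216.88636363636363 233.54545454545453 213 221 230 236
red scene 422.9672131147541 190.95081967213116 419 427 186 196
```

View pics/c1.png

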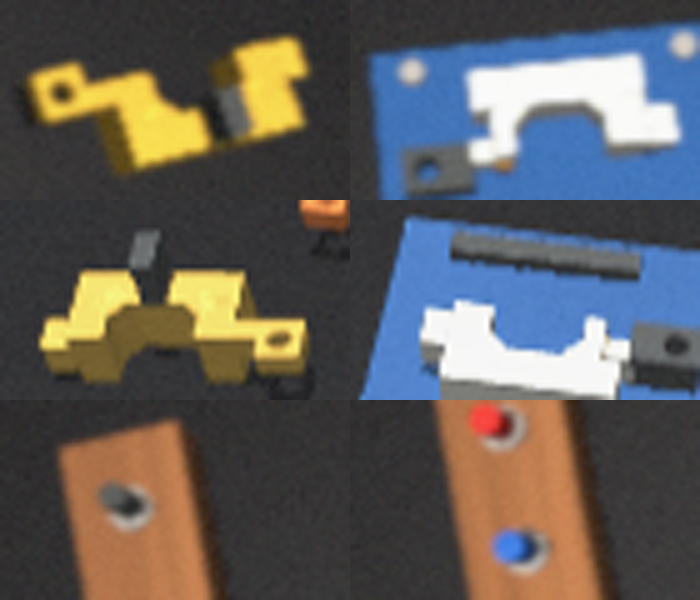

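The crop confirms yellow: it has a dark stem, a holed upper knuckle toward world +y and its bore toward +x. Its hole is at top (437.4,208.4) and scene (210.8,177.8). The lower hole is at top (305.6,209) and scene (335.4,204). The red pin sits between the bolt and the blue pin.

```bash
python3 - <<'E'
from h import *
t=cv2.imread("pics/t1.png");s=cv2.imread("pics/s1.png")
def dark(im,p,r):
    x,y=map(int,np.round(p));g=im[y-r:y+r+1,x-r:x+r+1].max(2).astype(float)
    w=np.clip(np.percentile(g,70)*.75-g,0,None)
    yy,xx=np.mgrid[-r:r+1,-r:r+1];w[(xx**2+yy**2)>(r+.5)**2]=0
    return np.array([x+(w*xx).sum()/w.sum(),y+(w*yy).sum()/w.sum()])
for nm,a,b,z in(("uh",(437,208),(211,178),.036),("lh",(305,209),(335,204),.034)):
    for r in(2,3):
        p,q=dark(t,a,r),dark(s,b,r);print(nm,p.round(1),q.round(1),plane("top",p,z).round(4),plane("scene",q,z).round(4),tri(p,q)[0].round(4))
# hull side lines of plate
rgb=t[:,:,::-1].copy();rs=s[:,:,::-1].copy()
for n,im,box in(("top",rgb,(285,170,380,250)),("scene",rs,(265,170,355,240))):
    m=mask(im,(100,120,60),(125,255,255),box);p=max(cv2.findContours(m,0,1)[0],key=cv2.contourArea)
    h=cv2.convexHull(p);h=cv2.approxPolyDP(h,3,True)[:,0]
    print(n,h.tolist(),[plane(n,q,.012).round(4).tolist() for q in h])
# fence (dark in plate)
# yellow edges, world on z=.036
m=mask(rgb,(18,90,60),(38,255,255),(420,185,500,235));L=[(x,np.nonzero(m[:,x])[0].max()) for x in range(454,484) if m[:,x].any()]
W=np.array([plane("top",q,.0) for q in L]);f=np.polyfit(W[:,1],W[:,0],1);print("half back edge dx/dy",f, "yaw deg",-np.degrees(np.arctan(f[0])))
# rack
hsv=cv2.cvtColor(rgb,cv2.COLOR_RGB2HSV);m=mask(rgb,(3,80,50),(18,210,255),(195,185,250,290));p=max(cv2.findContours(m,0,1)[0],key=cv2.contourArea)
h=cv2.approxPolyDP(cv2.convexHull(p),3,True)[:,0];print("rack",h.tolist(),[plane("top",q,.042).round(3).tolist() for q in h])
print("pin",tri((216.9,233.5),(423,191)))
print("collars",plane("top",(220.3,235.5),.046),plane("top",(215.6,211.5),.046),plane("top",(225.7,260.5),.046))
g=crop(t,440,190,500,230,8); g2=crop(s,165,145,225,190,8); k=np.zeros((400,960,3),np.uint8);k[:320,:480]=g;k[:360,480:]=g2
cv2.imwrite("pics/c2.png",cv2.resize(k,(800,333)))
E
```

```text
uh [436.9 208.2] [210.3 177.5] [ 0.5449 -0.2248] [ 0.5445 -0.227 ] [ 0.545  -0.2255  0.0367]
uh [436.9 208.2] [210.3 177.5] [ 0.5451 -0.2249] [ 0.5445 -0.2269] [ 0.5451 -0.2255  0.0369]
lh [304.5 207.2] [334.6 203.8] [0.5524 0.0901] [0.5486 0.0863] [0.5517 0.0883 0.0388]
lh [304.6 206.9] [334.7 203.7] [0.5532 0.0899] [0.5484 0.0865] [0.5522 0.0883 0.0398]
top [[361, 179], [369, 233], [300, 242], [294, 186]] [[0.6263, -0.0497], [0.4913, -0.0637], [0.4722, 0.1022], [0.6107, 0.1169]]
scene [[281, 179], [346, 186], [341, 233], [270, 225]] [[0.4899, -0.0639], [0.473, 0.101], [0.6106, 0.1154], [0.628, -0.0502]]
half back edge dx/dy [-0.23185535  0.45015751] yaw deg 13.053686187850838
rack [[225, 194], [243, 272], [216, 279], [201, 200]] [[0.586, 0.279], [0.403, 0.23], [0.388, 0.291], [0.572, 0.335]]
pin (array([0.48802817, 0.28461429, 0.06829333]), np.float64(0.004084927742828388))
collars [0.48613022 0.28464832] [0.54276204 0.29831286] [0.42884958 0.26968317]
```

View pics/c2.png

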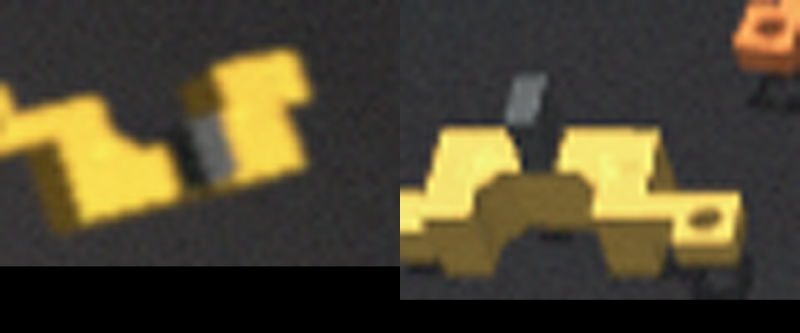

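```bash
cat >> h.py <<'E'
from scipy.spatial.transform import Rotation as Ro
def go(target,ang):
    """print tool-frame shift to world target, and the z turn needed for tool y axis at ang deg (mod 180)"""
    s=sense();R=Ro.from_quat(s["tool_rot"]);M=R.as_matrix()
    d=M.T@(np.array(target)-s["tcp_pos"]);a=np.degrees(np.arctan2(M[1,1],M[0,1]))
    print("t",round(s["t"],2),"tcp",s["tcp_pos"].round(4),"ang",round(a,2),"tilt",M[:,2].round(4),"F",s["force"].round(2),"gap",round(s["finger_gap"]*85,1),"gf",round(s["gripper_force"],1),"q6",round(s["q"][5],2))
    print("shift tool",d.round(4),"turn tool z",np.radians((a-ang+90)%180-90).round(4))
E
python3 - <<'E'
from h import *
for y in(13,14.5):
    c,s_=np.cos(np.radians(y)),np.sin(np.radians(y));u=np.array([.545,-.2255]);X=np.array([c,s_]);Y=np.array([-s_,c])
    o=u-.065*Y;st=o-.031*X;print(y,o.round(4),st.round(4),[proj(n,[*(st),z]).round(1).tolist() for n in("top","scene") for z in(.036,.066)],
    "ctr-bl",[proj("top",[*(o-.042*X+k*Y),.036]).round(1).tolist() for k in(.041,-.041)])
print(tri((305.2,208.6),(335.,203.6)),plane("top",(305.2,208.6),.034))
E
```

```text
13 [ 0.5596 -0.2888] [ 0.5294 -0.2958] [[467.3, 214.2], [472.1, 211.9], [186.7, 167.8], [183.6, 159.9]] ctr-bl [[452.4, 222.8], [485.3, 214.6]]
14.5 [ 0.5613 -0.2884] [ 0.5313 -0.2962] [[467.4, 213.4], [472.2, 211.1], [186.3, 168.4], [183.2, 160.4]] ctr-bl [[452.7, 222.4], [485.3, 213.3]]
(array([0.54879171, 0.08792474, 0.03537618]), np.float64(0.0010995818263697585)) [0.54898103 0.08852386]
```

>>> apply_moves --pt "0 0 0 0 0 0.178 -1" --pt "0 0 0 0 0 0.178 -1" --pt "0 0 0 0 0 0.178 -1" --pt "0 0 0 0 0 0.178 -1" --pt "0 0 0 0 0 0.178 -1" --pt "0 0 0 0 0 0.178 -1" --pt "0 0 0 0 0 0.178 -1" --pt "0 0 0 0 0 0.178 -1" --force 40

```text
t: 1.2
tcp_pos: [0.2517, 0.5718, 0.231]
tool_rot: [0.797, 0.604, -0.0, 0.0]
force: [-0.2, 0.1, -0.5]
finger_gap: 1.001
gripper_force: 0.0
```

>>> apply_moves --pt "0 0 0 0 0 0.178 -1" --pt "0 0 0 0 0 0.178 -1" --pt "0 0 0 0 0 0.178 -1" --pt "0 0 0 0 0 0.178 -1" --pt "0 0 0 0 0 0.178 -1" --pt "0 0 0 0 0 0.178 -1" --pt "0 0 0 0 0 0 -1"

```text
t: 2.08
tcp_pos: [0.2517, 0.5718, 0.2311]
tool_rot: [0.993, 0.118, -0.0, 0.0]
force: [0.7, -0.2, -0.6]
finger_gap: 1.0
gripper_force: 0.0
```

```bash
python3 -c "
from h import *
go([.53,-.296,.20],-76)"
```

```text
t 2.08 tcp [0.2517 0.5718 0.2311] ang -76.43 tilt [-3.e-04 -4.e-04 -1.e+00] F [ 0.71 -0.18 -0.6 ] gap 85.0 gf 0.0 q6 2.31
shift tool [0.0668 0.9089 0.0314] turn tool z -0.0074
```

>>> apply_moves --pt "0.0044 0.0606 0 0 0 0 -1" --pt "0.0044 0.0606 0 0 0 0 -1" --pt "0.0044 0.0606 0 0 0 0 -1" --pt "0.0044 0.0606 0 0 0 0 -1" --pt "0.0044 0.0606 0 0 0 0 -1" --pt "0.0044 0.0606 0 0 0 0 -1" --pt "0.0044 0.0606 0 0 0 0 -1" --pt "0.0044 0.0606 0 0 0 0 -1"

```text
t: 3.08
tcp_pos: [0.3995, 0.1068, 0.2316]
tool_rot: [0.993, 0.119, 0.001, 0.0]
force: [1.5, -0.4, 0.2]
finger_gap: 1.002
gripper_force: 0.0
```

>>> apply_moves --pt "0.0044 0.0606 0.01 0 0 0 -1" --pt "0.0044 0.0606 0.01 0 0 0 -1" --pt "0.0044 0.0606 0.01 0 0 0 -1" --pt "0.0044 0.0606 0 0 0 0 -1" --pt "0.0044 0.0606 0 0 0 0 -1" --pt "0.0044 0.0606 0 0 0 0 -1" --pt "0.0044 0.0606 0 0 0 0 -1" --pt "0 0 0 0 0 0 -1"

```text
t: 4.08
tcp_pos: [0.529, -0.302, 0.2013]
tool_rot: [0.993, 0.116, 0.001, 0.002]
force: [-0.5, 0.2, -0.4]
finger_gap: 1.002
gripper_force: 0.0
```

```bash
python3 -c "
from h import *
go([.5303,-.296,.042],-76.4)"
```

```text
t 4.08 tcp [ 0.529  -0.302   0.2013] ang -76.63 tilt [ 0.0029 -0.0033 -1.    ] F [-0.46  0.23 -0.41] gap 85.2 gf 0.0 q6 0.64
shift tool [ 0.0024 -0.0061  0.1592] turn tool z -0.004
```

>>> apply_moves --pt "0 0 0.04 0 0 0 -1" --pt "0 0 0.04 0 0 0 -1" --pt "0 0 0.03 0 0 0 -1" --pt "0 0 0 0 0 0 -1" --pt "0 0 0 0 0 0 -1"

```text
t: 4.7
tcp_pos: [0.528, -0.2966, 0.0923]
tool_rot: [0.993, 0.118, 0.0, 0.0]
force: [0.6, -1.1, 0.2]
finger_gap: 1.002
gripper_force: 0.0
```

```bash
python3 - <<'E'
from h import *
go([.5303,-.296,.041],-76.4)
t=snapshot("top")[:,:,::-1];s=snapshot("scene")[:,:,::-1]
cv2.imwrite("pics/c3.png",np.hstack([crop(t,430,180,510,240,5),crop(s,145,120,225,180,5)]))
E
```

```text
t 4.7 tcp [ 0.528  -0.2966  0.0923] ang -76.46 tilt [ 1.e-03 -8.e-04 -1.e+00] F [ 0.57 -1.05  0.19] gap 85.1 gf 0.0 q6 0.64
shift tool [ 0.0023 -0.0001  0.0513] turn tool z -0.001
```

View pics/c3.png

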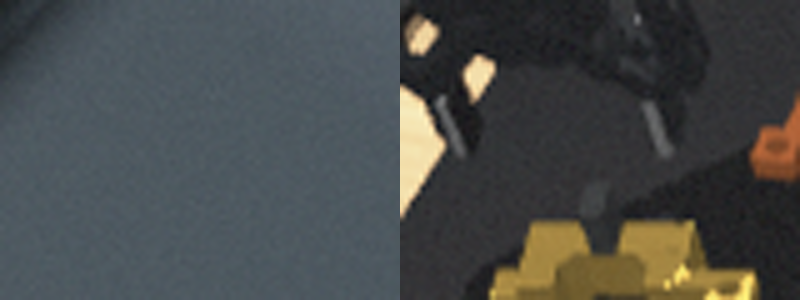

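The scene crop shows the two fingers either side of the stem at (184,158). The top view is blocked by the arm. I'll go down and grip.

>>> apply_moves --pt "0.0023 0 0.026 0 0 0 -1" --pt "0 0 0.025 0 0 0 -0.6" --pt "0 0 0 0 0 0 0" --pt "0 0 0 0 0 0 1" --pt "0 0 0 0 0 0 1" --pt "0 0 0 0 0 0 1" --pt "0 0 0 0 0 0 1" --pt "0 0 0 0 0 0 1" --force 50

```text
t: 5.8
tcp_pos: [0.5305, -0.2968, 0.0419]
tool_rot: [0.993, 0.117, 0.001, 0.001]
force: [-2.0, 0.3, 6.7]
finger_gap: 0.129
gripper_force: 49.8
```

```bash
python3 -c "
from h import *
go([.5303,-.296,.12],-76.4)"
```

```text
t 5.8 tcp [ 0.5305 -0.2968  0.0419] ang -76.54 tilt [ 0.0018 -0.0016 -1.    ] F [-1.96  0.29  6.66] gap 11.0 gf 49.8 q6 0.64
shift tool [ 0.0001 -0.0006 -0.0782] turn tool z -0.0024
```

>>> apply_moves --pt "0 0 -0.03 0 0 0 1" --pt "0 0 -0.04 0 0 0 1" --pt "0 0 -0.04 0 0 0.131 1" --pt "0 0 0 0 0 0 1"

```text
t: 6.3
tcp_pos: [0.5316, -0.2976, 0.1535]
tool_rot: [0.999, 0.052, 0.003, 0.003]
force: [0.0, 0.4, -3.7]
finger_gap: 0.13
gripper_force: 49.3
```

```bash
python3 -c "
from h import *
go([.5205,.0167,.152],-84)"
```

```text
t 6.3 tcp [ 0.5316 -0.2976  0.1535] ang -84.01 tilt [ 0.0058 -0.0048 -1.    ] F [ 0.04  0.36 -3.7 ] gap 11.0 gf 49.3 q6 0.77
shift tool [ 2.180e-02 -3.137e-01 -1.000e-04] turn tool z -0.0002
```

Moving in smaller rows so the half doesn't swing.

>>> apply_moves --pt "0.0027 -0.039 0 0 0 0 1" --pt "0.0027 -0.039 0 0 0 0 1" --pt "0.0027 -0.039 0 0 0 0 1" --pt "0.0027 -0.039 0 0 0 0 1" --pt "0.0027 -0.039 0 0 0 0 1" --pt "0.0027 -0.039 0 0 0 0 1" --pt "0.0027 -0.039 0 0 0 0 1" --pt "0.0027 -0.039 0 0 0 0 1"

```text
t: 7.3
tcp_pos: [0.5174, 0.0178, 0.1486]
tool_rot: [0.999, 0.053, -0.002, -0.0]
force: [0.5, 0.8, -3.1]
finger_gap: 0.132
gripper_force: 49.3
```

>>> apply_moves --pt "0 0 0 0 0 0 1" --pt "0 0 0 0 0 0 1" --pt "0 0 0 0 0 0 1"

```text
t: 7.68
tcp_pos: [0.5188, 0.0154, 0.1498]
tool_rot: [0.999, 0.051, -0.0, 0.0]
force: [-0.5, -0.1, -2.0]
finger_gap: 0.125
gripper_force: 49.5
```

```bash
python3 - <<'E'
from h import *
go([.5205,.0167,.152],-84)
t=snapshot("top")[:,:,::-1];s=snapshot("scene")[:,:,::-1]
cv2.imwrite("pics/t4.png",t);cv2.imwrite("pics/s4.png",s)
cv2.imwrite("pics/c4.png",np.hstack([crop(t,280,160,380,260,4),crop(s,265,120,365,220,4)]))
E
```

```text
t 7.67 tcp [0.5188 0.0154 0.1498] ang -84.1 tilt [-7.e-04 -1.e-04 -1.e+00] F [-0.51 -0.05 -1.97] gap 10.6 gf 49.5 q6 1.28
shift tool [ 0.0018 -0.0011 -0.0022] turn tool z -0.0018
```

View pics/c4.png

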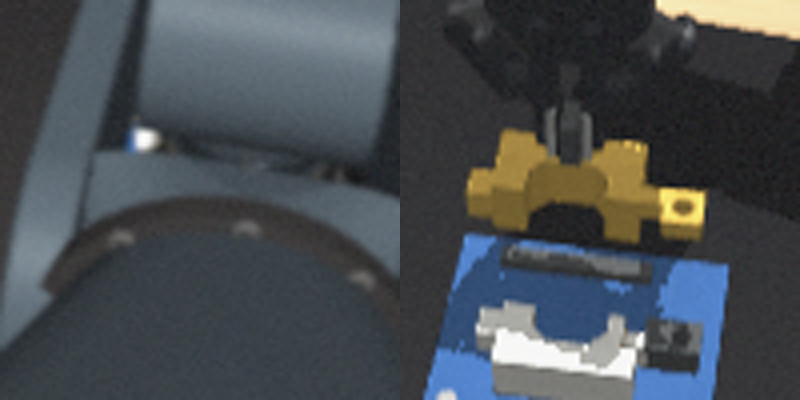

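The scene crop shows the held half level, with its hole at about (335,171). The lower knuckle's hole is at about (335,204).

```bash
python3 - <<'E'
from h import *
s=cv2.imread("pics/s4.png");x,y,r=335,171,3
g=s[y-r:y+r+1,x-r:x+r+1].max(2).astype(float);print(g.astype(int))
w=np.clip(np.percentile(g,70)*.75-g,0,None);yy,xx=np.mgrid[-r:r+1,-r:r+1];w[(xx**2+yy**2)>9]=0
p=(x+(w*xx).sum()/w.sum(),y+(w*yy).sum()/w.sum());print(p)
for z in(.142,.144,.146):print(z,plane("scene",p,z).round(4))
a=np.radians(6);X=np.array([np.cos(a),np.sin(a)]);Y=np.array([-X[1],X[0]]);print("expected",np.array([.5188,.0154])+.031*X+.065*Y)
E
```

```text
[[246 245 241 239 240 236 237]
 [246 243 231 227 230 240 245]
 [246 218 148 152 156 178 235]
 [245 157 117 120 117 123 202]
 [246 180 119 120 117 125 217]
 [246 239 206 150 166 204 243]
 [243 246 243 236 239 243 246]]
(np.float64(335.29475355306926), np.float64(171.37685213184156))
0.142 [0.5399 0.0813]
0.144 [0.5415 0.0815]
0.146 [0.5432 0.0817]
expected [0.54283583 0.08328431]
```

>>> apply_moves --pt "0.0025 -0.001 0.02 0 0 0 1" --pt "0 0 0.02 0 0 0 1" --pt "0 0 0.02 0 0 0 1" --pt "0 0 0 0 0 0 1" --pt "0 0 0 0 0 0 1"

```text
t: 8.4
tcp_pos: [0.5218, 0.0171, 0.0908]
tool_rot: [0.999, 0.052, 0.0, 0.0]
force: [0.8, -0.3, -2.3]
finger_gap: 0.129
gripper_force: 49.4
```

```bash
python3 - <<'E'
from h import *
go([.5211,.0166,.054],-84)
s=snapshot("scene")[:,:,::-1]
cv2.imwrite("pics/s5.png",s);cv2.imwrite("pics/c5.png",crop(s,260,150,360,225,8))
E
```

```text
t 8.4 tcp [0.5218 0.0171 0.0908] ang -84.09 tilt [ 1.e-03 -2.e-04 -1.e+00] F [ 0.8  -0.27 -2.32] gap 11.0 gf 49.4 q6 1.29
shift tool [-0.0008  0.0004  0.0368] turn tool z -0.0016
```

View pics/c5.png

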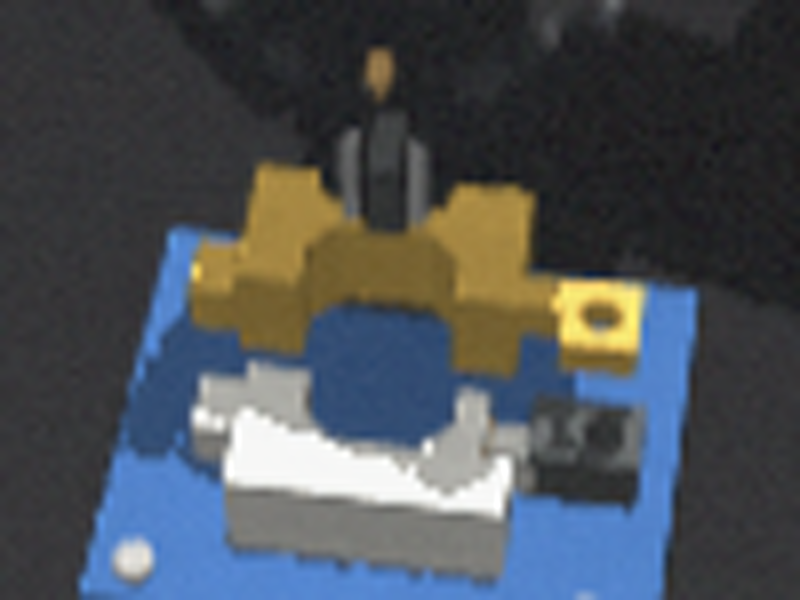

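```bash
python3 - <<'E'
from h import *
s=cv2.imread("pics/s5.png")
def cen(x,y,r,f):
    g=s[y-r:y+r+1,x-r:x+r+1].max(2).astype(float)
    w=np.clip(np.percentile(g,75)*f-g,0,None);yy,xx=np.mgrid[-r:r+1,-r:r+1];w[(xx**2+yy**2)>r*r]=0
    return (x+(w*xx).sum()/w.sum(),y+(w*yy).sum()/w.sum())
u=cen(335,189,3,.75);l=cen(335,204,2,.75);print(u,l)
U=plane("scene",u,.0849);L=plane("scene",l,.034);d=L-U;a=np.radians(6)
print(U,L,"jig d",d@[np.cos(a),np.sin(a)],d@[-np.sin(a),np.cos(a)])
E
```

```text
(np.float64(334.6210062431142), np.float64(189.11604847594566)) (np.float64(nan), np.float64(nan))
[0.54436868 0.08328396] [nan nan] jig d nan nan<stdin>:6: RuntimeWarning: invalid value encountered in scalar divide
```

>>> apply_moves --pt "0 0 0.012 0 0 0 1" --pt "0 0 0.012 0 0 0 1" --pt "0 0 0.006 0 0 0 1" --pt "0 0 0 0 0 0 1"

```text
t: 8.95
tcp_pos: [0.5207, 0.0177, 0.0595]
tool_rot: [0.999, 0.052, -0.001, -0.0]
force: [-0.4, -0.2, -3.5]
finger_gap: 0.128
gripper_force: 49.6
```

>>> apply_moves --pt "0 0 0.002 0 0 0 1" --pt "0 0 0.002 0 0 0 1" --pt "0 0 0 0 0 0 1"

```text
t: 9.32
tcp_pos: [0.5213, 0.0176, 0.0563]
tool_rot: [0.999, 0.052, 0.0, 0.0]
force: [-1.0, -0.4, -2.8]
finger_gap: 0.131
gripper_force: 49.6
```

>>> apply_moves --pt "0 0 0.0015 0 0 0 1" --pt "0 0 0 0 0 0 1"

```text
t: 9.57
tcp_pos: [0.5212, 0.0176, 0.0548]
tool_rot: [0.999, 0.052, -0.0, 0.0]
force: [0.2, -0.3, -3.1]
finger_gap: 0.129
gripper_force: 49.6
```

>>> apply_moves --pt "0 0 0.0007 0 0 0 1" --pt "0 0 0 0 0 0 1"

```text
t: 9.82
tcp_pos: [0.5213, 0.0176, 0.0541]
tool_rot: [0.999, 0.052, -0.0, 0.0]
force: [-0.4, 0.6, -2.7]
finger_gap: 0.127
gripper_force: 49.6
```

>>> apply_moves --pt "0 0 0.0007 0 0 0 1" --pt "0 0 0 0 0 0 1"

```text
t: 10.07
tcp_pos: [0.5212, 0.0177, 0.0538]
tool_rot: [0.999, 0.052, 0.0, 0.0]
force: [-1.6, -0.2, 3.7]
finger_gap: 0.132
gripper_force: 50.3
```

>>> apply_moves --pt "0 0 0.0007 0 0 0 1" --pt "0 0 0 0 0 0 1"

```text
t: 10.32
tcp_pos: [0.5212, 0.0177, 0.0538]
tool_rot: [0.999, 0.052, 0.0, 0.0]
force: [-2.9, 0.2, 9.0]
finger_gap: 0.127
gripper_force: 51.3
```

>>> apply_moves --pt "0 0 -0.0008 0 0 0 1" --pt "0 0 0 0 0 0 0.5" --pt "0 0 0 0 0 0 0.2" --pt "0 0 0 0 0 0 0.2" --pt "0 0 -0.02 0 0 0 0.2" --pt "0 0 -0.05 0 0 0 0.2" --pt "0 0 -0.05 0 0 0 0.2" --pt "0 0 0 0 0 0 0.2"

```text
t: 11.32
tcp_pos: [0.5242, 0.0172, 0.1773]
tool_rot: [0.999, 0.052, 0.005, 0.001]
force: [-0.8, 0.4, -0.9]
finger_gap: 0.395
gripper_force: 0.0
```

```bash
python3 -c "
from h import *
go([.487,.2846,.16],15)"
```

```text
t 11.32 tcp [0.5242 0.0172 0.1773] ang -84.04 tilt [ 0.0093 -0.0017 -1.    ] F [-0.84  0.43 -0.91] gap 33.5 gf 0.0 q6 1.29
shift tool [-0.0094 -0.2699  0.0165] turn tool z 1.4129
```

>>> apply_moves --pt "-0.0016 -0.045 0 0 0 0 0.2" --pt "-0.0016 -0.045 0 0 0 0 0.2" --pt "-0.0016 -0.045 0 0 0 0 0.2" --pt "-0.0016 -0.045 0 0 0 0 0.2" --pt "-0.0016 -0.045 0 0 0 0 0.2" --pt "-0.0016 -0.045 0 0 0 0 0.2" --pt "0 0 0 0 0 -0.1745 0.2" --pt "0 0 0 0 0 -0.1745 0.2"

```text
t: 12.32
tcp_pos: [0.4826, 0.2858, 0.1719]
tool_rot: [0.974, 0.228, -0.001, 0.0]
force: [0.8, -0.3, 0.0]
finger_gap: 0.401
gripper_force: 0.0
```

>>> apply_moves --pt "0 0 0 0 0 -0.1745 0.2" --pt "0 0 0 0 0 -0.1745 0.2" --pt "0 0 0 0 0 -0.1745 0.2" --pt "0 0 0 0 0 -0.1745 0.2" --pt "0 0 0 0 0 -0.1745 0.2" --pt "0 0 0 0 0 -0.1745 0.2" --pt "0 0 0 0 0 -0.1745 0.2" --pt "0 0 0 0 0 0 0.2"

```text
t: 13.32
tcp_pos: [0.483, 0.2849, 0.1723]
tool_rot: [0.67, 0.742, -0.001, -0.001]
force: [-0.2, -0.0, 0.5]
finger_gap: 0.395
gripper_force: 0.0
```

```bash
python3 - <<'E'
from h import *
go([.4868,.2846,.10],6)
s=snapshot("scene")[:,:,::-1];t=snapshot("top")[:,:,::-1]
cv2.imwrite("pics/s6.png",s);cv2.imwrite("pics/t6.png",t)
cv2.imwrite("pics/c6.png",np.vstack([np.hstack([crop(t,285,170,375,225,4),crop(t,185,190,275,245,4)]),np.hstack([crop(s,265,175,355,230,4),crop(s,380,130,470,185,4)])]))
E
```

```text
t 13.32 tcp [0.483  0.2849 0.1723] ang 5.81 tilt [-2.3e-03 -8.0e-04 -1.0e+00] F [-0.16 -0.    0.55] gap 33.6 gf 0.0 q6 0.23
shift tool [-0.0007  0.0039  0.0722] turn tool z -0.0033
```

View pics/c6.png

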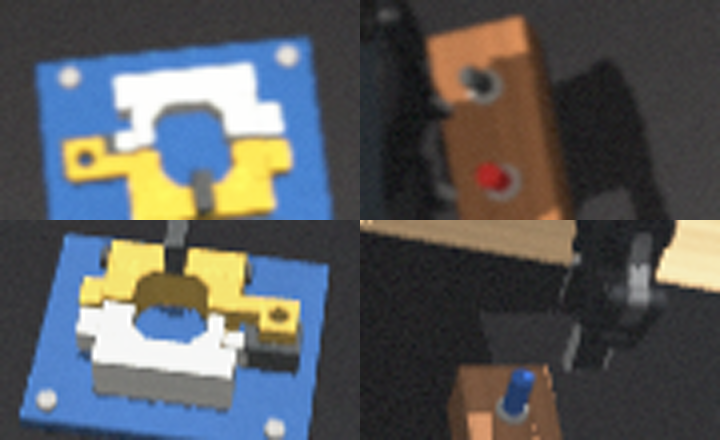

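The half now lies in the fixture beside the fixed half. The upper hole is at top (305.9,209.1) and scene (334.4,198.4). The fingers are above the red pin, whose collar is at top (220.4,235).

```bash
python3 - <<'E'
from h import *
t=cv2.imread("pics/t6.png");s=cv2.imread("pics/s6.png")
def cen(im,x,y,r):
    g=im[y-r:y+r+1,x-r:x+r+1].max(2).astype(float)
    w=np.clip(np.percentile(g,75)*.75-g,0,None);yy,xx=np.mgrid[-r:r+1,-r:r+1];w[(xx**2+yy**2)>r*r+1]=0
    return (x+(w*xx).sum()/w.sum(),y+(w*yy).sum()/w.sum())
p,q=cen(t,306,209,3),cen(s,334,198,3)
print(p,q,plane("top",p,.048),plane("scene",q,.048),tri(p,q))
print(plane("top",(220.4,235.1),.046))
E
```

```text
(np.float64(305.9538066723695), np.float64(209.1240376390077)) (np.float64(334.3282571912014), np.float64(198.40947546531302)) [0.54493014 0.08619599] [0.54350838 0.08407688] (array([0.54470535, 0.08519825, 0.04987328]), np.float64(0.0018735064450974117))
[0.48705448 0.28446042]
```

>>> apply_moves --pt "-0.0007 0.0039 0.03 0 0 0 0.2" --pt "0 0 0.035 0 0 0 0.2" --pt "0 0 0.03 0 0 0 0.2" --pt "0 0 0.02 0 0 0 0.2" --pt "0 0 0 0 0 0 0.2" --pt "0 0 0 0 0 0 0.2"

```text
t: 14.18
tcp_pos: [0.4882, 0.2851, 0.059]
tool_rot: [0.67, 0.742, 0.0, 0.0]
force: [-0.3, -0.2, 0.6]
finger_gap: 0.396
gripper_force: 0.0
```

>>> apply_moves --pt "0 -0.001 0.009 0 0 0 0.2" --pt "0 0 0 0 0 0 0.4" --pt "0 0 0 0 0 0 1" --pt "0 0 0 0 0 0 1" --pt "0 0 0 0 0 0 1" --pt "0 0 0 0 0 0 1" --force 60

```text
t: 14.92
tcp_pos: [0.4869, 0.2849, 0.0499]
tool_rot: [0.67, 0.743, 0.0, 0.0]
force: [-0.5, -0.8, 2.5]
finger_gap: 0.142
gripper_force: 58.5
```

>>> apply_moves --pt "0 0 -0.02 0 0 0 1" --pt "0 0 -0.03 0 0 0 1" --pt "0 0 -0.03 0 0 0 1" --pt "0 0 0 0 0 0 1" --pt "0 0 0 0 0 0 1"

```text
t: 15.55
tcp_pos: [0.486, 0.2845, 0.1287]
tool_rot: [0.67, 0.743, -0.001, -0.0]
force: [-0.1, -0.4, -0.2]
finger_gap: 0.14
gripper_force: 58.5
```

```bash
python3 - <<'E'
from h import *
go([.5448,.0853,.13],6)
s=snapshot("scene")[:,:,::-1];t=snapshot("top")[:,:,::-1]
cv2.imwrite("pics/c7.png",np.hstack([crop(t,185,190,265,270,5),crop(s,385,120,465,200,5)]))
E
```

```text
t 15.55 tcp [0.486  0.2845 0.1287] ang 5.93 tilt [-1.5e-03 -5.0e-04 -1.0e+00] F [-0.12 -0.37 -0.2 ] gap 11.9 gf 58.5 q6 0.23
shift tool [-0.2042  0.0379 -0.0013] turn tool z -0.0012
```

View pics/c7.png

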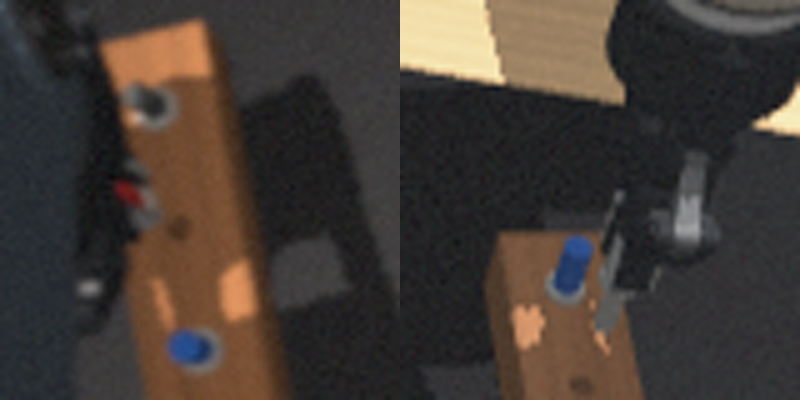

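Red handle is between the fingers and its rack hole is empty at top (220.6,235.2), so the pin is centred on the TCP. The tip is at TCP z − 0.042. Moving over the upper hole.

>>> apply_moves --pt "-0.034 0.0063 0 0 0 0 1" --pt "-0.034 0.0063 0 0 0 0 1" --pt "-0.034 0.0063 0 0 0 0 1" --pt "-0.034 0.0063 0 0 0 0 1" --pt "-0.034 0.0063 0 0 0 0 1" --pt "-0.034 0.0063 0 0 0 0 1" --pt "0 0 0 0 0 0 1" --pt "0 0 0 0 0 0 1"

```text
t: 16.65
tcp_pos: [0.5445, 0.086, 0.1285]
tool_rot: [0.67, 0.743, -0.001, -0.001]
force: [-0.8, -0.1, -1.1]
finger_gap: 0.138
gripper_force: 58.5
```

>>> apply_moves --pt "0 0 0.02 0 0 0 1" --pt "0 0 0.01 0 0 0 1" --pt "0 0 0 0 0 0 1" --pt "0 0 0 0 0 0 1"

```text
t: 17.15
tcp_pos: [0.5455, 0.0862, 0.0998]
tool_rot: [0.669, 0.743, 0.0, 0.0]
force: [0.4, 0.6, -0.7]
finger_gap: 0.141
gripper_force: 58.5
```

```bash
python3 - <<'E'
from h import *
go([.5448,.0853,.095],6)
s=snapshot("scene")[:,:,::-1];t=snapshot("top")[:,:,::-1];cv2.imwrite("pics/s8.png",s);cv2.imwrite("pics/t8.png",t)
cv2.imwrite("pics/c8.png",np.hstack([crop(t,280,180,330,230,8),crop(s,310,165,360,215,8)]))
E
```

```text
t 17.15 tcp [0.5455 0.0862 0.0998] ang 5.97 tilt [ 4.e-04  0.e+00 -1.e+00] F [ 0.43  0.64 -0.71] gap 12.0 gf 58.5 q6 -0.15
shift tool [-0.0008 -0.0008  0.0048] turn tool z -0.0005
```

View pics/c8.png

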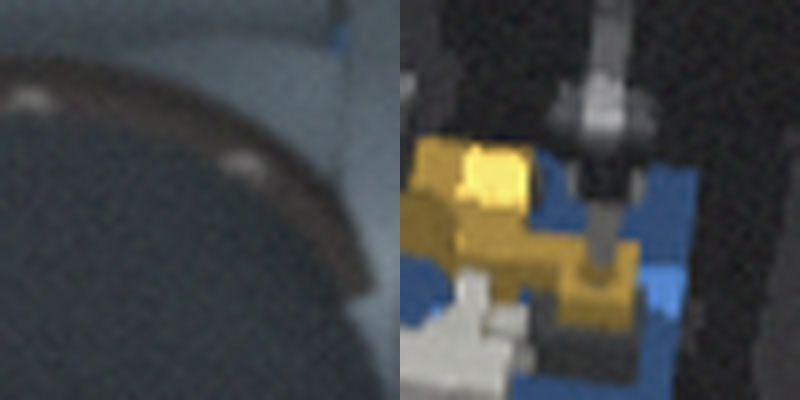

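The scene crop shows the shank's tip at about (334.6,198), directly over the yellow hole. I'll go down gently from here.

>>> apply_moves --pt "-0.0008 -0.0007 0.004 0 0 0 1" --pt "0 0 0.003 0 0 0 1" --pt "0 0 0.001 0 0 0 1" --pt "0 0 0 0 0 0 1"

```text
t: 17.75
tcp_pos: [0.5447, 0.0849, 0.0914]
tool_rot: [0.67, 0.743, -0.0, -0.0]
force: [0.6, -0.5, -0.8]
finger_gap: 0.139
gripper_force: 58.5
```

>>> apply_moves --pt "0 0 0.001 0 0 0 1" --pt "0 0 0.001 0 0 0 1" --pt "0 0 0 0 0 0 1"

```text
t: 18.12
tcp_pos: [0.5447, 0.085, 0.0894]
tool_rot: [0.67, 0.743, -0.0, -0.0]
force: [-0.3, -0.0, -1.0]
finger_gap: 0.144
gripper_force: 58.5
```

>>> apply_moves --pt "0 0 0.001 0 0 0 1" --pt "0 0 0.001 0 0 0 1" --pt "0 0 0 0 0 0 1"

```text
t: 18.5
tcp_pos: [0.5446, 0.0849, 0.0874]
tool_rot: [0.67, 0.743, -0.0, -0.0]
force: [-0.6, 0.5, -0.3]
finger_gap: 0.141
gripper_force: 58.5
```

>>> apply_moves --pt "0 0 0.001 0 0 0 1" --pt "0 0 0.001 0 0 0 1" --pt "0 0 0.001 0 0 0 1" --pt "0 0 0 0 0 0 1"

```text
t: 19.0
tcp_pos: [0.5446, 0.0849, 0.0844]
tool_rot: [0.67, 0.743, -0.0, -0.0]
force: [-0.7, 0.6, -0.8]
finger_gap: 0.138
gripper_force: 58.5
```

>>> apply_moves --pt "0 0 0.001 0 0 0 1" --pt "0 0 0.001 0 0 0 1" --pt "0 0 0.001 0 0 0 1" --pt "0 0 0 0 0 0 1"

```text
t: 19.5
tcp_pos: [0.5447, 0.0849, 0.0814]
tool_rot: [0.67, 0.743, -0.0, -0.0]
force: [-0.3, 0.5, -1.0]
finger_gap: 0.14
gripper_force: 58.5
```

>>> apply_moves --pt "0 0 0.001 0 0 0 1" --pt "0 0 0.001 0 0 0 1" --pt "0 0 0 0 0 0 1"

```text
t: 19.88
tcp_pos: [0.5448, 0.0849, 0.0794]
tool_rot: [0.67, 0.743, 0.0, 0.0]
force: [-0.4, 1.4, -1.4]
finger_gap: 0.141
gripper_force: 58.5
```

>>> apply_moves --pt "0 0 0.001 0 0 0 1" --pt "0 0 0.001 0 0 0 1" --pt "0 0 0 0 0 0 1"

```text
t: 20.25
tcp_pos: [0.5448, 0.0849, 0.0774]
tool_rot: [0.67, 0.743, -0.0, 0.0]
force: [-0.9, -0.3, -0.1]
finger_gap: 0.141
gripper_force: 58.5
```

>>> apply_moves --pt "0 0 0.0008 0 0 0 1" --pt "0 0 0 0 0 0 1"

```text
t: 20.5
tcp_pos: [0.5448, 0.0849, 0.0767]
tool_rot: [0.67, 0.743, 0.0, 0.0]
force: [-0.2, 0.7, -1.5]
finger_gap: 0.138
gripper_force: 58.5
```

>>> apply_moves --pt "0 0 0.0008 0 0 0 1" --pt "0 0 0 0 0 0 1"

```text
t: 20.75
tcp_pos: [0.5448, 0.0849, 0.0759]
tool_rot: [0.67, 0.743, 0.0, 0.0]
force: [-0.2, 0.6, -0.0]
finger_gap: 0.141
gripper_force: 58.5
```

>>> apply_moves --pt "0 0 0.0008 0 0 0 1" --pt "0 0 0 0 0 0 1"

```text
t: 21.0
tcp_pos: [0.5449, 0.0849, 0.0757]
tool_rot: [0.67, 0.743, 0.0, 0.0]
force: [-1.3, -0.5, 6.1]
finger_gap: 0.138
gripper_force: 59.0
```

>>> apply_moves --pt "0 0 0.0005 0 0 0 1" --pt "0 0 0 0 0 0 1"

```text
t: 21.25
tcp_pos: [0.545, 0.0849, 0.0756]
tool_rot: [0.67, 0.743, 0.0, 0.0]
force: [-1.8, 0.1, 8.2]
finger_gap: 0.145
gripper_force: 59.4
```

>>> apply_moves --pt "0 0 -0.0012 0 0 0 1" --pt "0 0.001 0 0 0 0 1" --pt "0 0.001 0 0 0 0 1" --pt "0 0.001 0 0 0 0 1" --pt "0 0 0 0 0 0 1"

```text
t: 21.88
tcp_pos: [0.5457, 0.0852, 0.0757]
tool_rot: [0.669, 0.743, -0.002, -0.002]
force: [-4.7, -1.4, 6.4]
finger_gap: 0.139
gripper_force: 59.2
```

>>> apply_moves --pt "0 0.0007 0 0 0 0 1" --pt "0 0.0007 0 0 0 0 1" --pt "0 0 0 0 0 0 1"

```text
t: 22.25
tcp_pos: [0.5463, 0.0853, 0.0756]
tool_rot: [0.669, 0.743, -0.002, -0.002]
force: [-5.7, -0.7, 7.3]
finger_gap: 0.143
gripper_force: 59.4
```

>>> apply_moves --pt "0 0 -0.001 0 0 0 1" --pt "0 0 0 0 0 0 1" --pt "0 0.001 0 0 0 0 1" --pt "0 0.001 0 0 0 0 1" --pt "0 0 0 0 0 0 1"

```text
t: 22.88
tcp_pos: [0.5503, 0.0854, 0.0764]
tool_rot: [0.67, 0.743, -0.001, -0.001]
force: [-3.4, -1.9, -2.0]
finger_gap: 0.139
gripper_force: 58.4
```

>>> apply_moves --pt "0.001 -0.0005 0 0 0 0 1" --pt "0.001 0 0 0 0 0 1" --pt "0 0 0 0 0 0 1" --pt "0 0 0 0 0 0 1"

```text
t: 23.38
tcp_pos: [0.5501, 0.087, 0.0766]
tool_rot: [0.669, 0.743, -0.001, 0.0]
force: [-3.0, -4.2, -3.0]
finger_gap: 0.14
gripper_force: 58.4
```

>>> apply_moves --pt "0 0 0.001 0 0 0 1" --pt "0 0 0 0 0 0 1" --pt "0 0 0 0 0 0 1"

```text
t: 23.75
tcp_pos: [0.5505, 0.0871, 0.0762]
tool_rot: [0.669, 0.743, -0.0, 0.0]
force: [-4.2, -2.9, 0.4]
finger_gap: 0.142
gripper_force: 58.8
```

```bash
python3 - <<'E'
from h import *
go([.5492,.0877,.074],6)
s=snapshot("scene");cv2.imwrite("pics/s9.png",s[:,:,::-1])
E
```

```text
t 23.75 tcp [0.5505 0.0871 0.0762] ang 5.95 tilt [ 2.e-04 -7.e-04 -1.e+00] F [-4.24 -2.93  0.44] gap 12.0 gf 58.8 q6 -0.15
shift tool [ 0.0007 -0.0012  0.0022] turn tool z -0.0009
```

>>> apply_moves --pt "0.0005 -0.0006 0.0005 0 0 0 1" --pt "0 0 0.0005 0 0 0 1" --pt "0 0 0 0 0 0 1"

```text
t: 24.18
tcp_pos: [0.5503, 0.0875, 0.0757]
tool_rot: [0.669, 0.743, 0.0, 0.001]
force: [-4.0, -3.0, 2.8]
finger_gap: 0.141
gripper_force: 59.1
```

>>> apply_moves --pt "0.001 0 0 0 0 0 1" --pt "0 0 0 0 0 0 1"

```text
t: 24.42
tcp_pos: [0.5503, 0.088, 0.0757]
tool_rot: [0.669, 0.743, -0.0, 0.001]
force: [-3.6, -5.7, 2.7]
finger_gap: 0.142
gripper_force: 59.0
```

>>> apply_moves --pt "0.001 0 0 0 0 0 1" --pt "0 0 0 0 0 0 1"

```text
t: 24.68
tcp_pos: [0.5502, 0.0885, 0.0756]
tool_rot: [0.669, 0.743, -0.0, 0.001]
force: [-3.8, -7.7, 3.7]
finger_gap: 0.139
gripper_force: 59.0
```

>>> apply_moves --pt "0 -0.0007 0 0 0 0 1" --pt "0 0 0 0 0 0 1"

```text
t: 24.92
tcp_pos: [0.5501, 0.0884, 0.0757]
tool_rot: [0.669, 0.743, 0.0, 0.002]
force: [-4.1, -6.8, 2.6]
finger_gap: 0.143
gripper_force: 58.9
```

>>> apply_moves --pt "0 -0.0007 0 0 0 0 1" --pt "0 0 0 0 0 0 1"

```text
t: 25.18
tcp_pos: [0.5499, 0.0885, 0.0757]
tool_rot: [0.669, 0.743, 0.0, 0.002]
force: [-2.3, -5.4, 0.5]
finger_gap: 0.137
gripper_force: 58.9
```

>>> apply_moves --pt "0 -0.0007 0 0 0 0 1" --pt "0 0 0 0 0 0 1"

```text
t: 25.42
tcp_pos: [0.5494, 0.0891, 0.0757]
tool_rot: [0.67, 0.743, 0.001, 0.002]
force: [-1.4, -3.8, 1.1]
finger_gap: 0.142
gripper_force: 58.8
```

>>> apply_moves --pt "0.0005 0 0.0004 0 0 0 1" --pt "0 0 0 0 0 0 1"

```text
t: 25.68
tcp_pos: [0.549, 0.0898, 0.0751]
tool_rot: [0.669, 0.743, 0.001, 0.002]
force: [-1.1, -5.2, 2.5]
finger_gap: 0.137
gripper_force: 59.0
```

>>> apply_moves --pt "0.001 0 0 0 0 0 1" --pt "0 0 0 0 0 0 1"

```text
t: 25.92
tcp_pos: [0.5488, 0.0908, 0.075]
tool_rot: [0.669, 0.743, 0.001, 0.002]
force: [-0.1, -5.9, 2.4]
finger_gap: 0.141
gripper_force: 59.0
```

```bash
python3 - <<'E'
from h import *
go([.5492,.0877,.074],6)
s=snapshot("scene");cv2.imwrite("pics/s10.png",s[:,:,::-1])
# knuckle outlines: yellow knuckle and dark lower knuckle bounds per row, before(s6) and now
for f in("s6","s10"):
    im=cv2.imread(f"pics/{f}.png");hsv=cv2.cvtColor(im,cv2.COLOR_BGR2HSV)
    y=(hsv[:,:,0]>15)&(hsv[:,:,0]<38)&(hsv[:,:,1]>100);b=(hsv[:,:,0]>98)&(hsv[:,:,0]<128)&(hsv[:,:,1]>110)
    for r in(194,198,202,206,209):
        print(f,r,"".join("Y" if y[r,c] else "B" if b[r,c] else "." for c in range(318,352)))
E
```

```text
t 25.93 tcp [0.5488 0.0908 0.075 ] ang 5.97 tilt [ 0.0033 -0.001  -1.    ] F [-0.11 -5.93  2.39] gap 12.0 gf 59.0 q6 -0.14
shift tool [-0.0031  0.      0.001 ] turn tool z -0.0006
s6 194 YYYYYYYYY...........BBBBBBBBB.....
s6 198 ..YYYYYYYYYYYYYYYYYYYYBBBBBB......
s6 202 ....YY.B....YYYYYYYYY..BBBBB......
s6 206 ......................BBBBB.......
s6 209 ......................BBBBB.......
s10 194 YYYYYYYYYY.BBB..........BBBBB.....
s10 198 ..YYYYYYYYYYYYYY.....Y..BBBB......
s10 202 ....YYYY...YYYYY...YYY.BBBBB......
s10 206 ............YYYYYYYYYY.BBBB.......
s10 209 ......................BBBBB.......
```

>>> apply_moves --pt "0 0 0.0006 0 0 0 1" --pt "0 0 0 0 0 0 1"

```text
t: 26.22
tcp_pos: [0.5487, 0.0907, 0.0744]
tool_rot: [0.669, 0.743, 0.001, 0.001]
force: [-1.1, -5.4, 2.8]
finger_gap: 0.14
gripper_force: 59.0
```

>>> apply_moves --pt "-0.0015 0 0 0 0 0 1" --pt "0 0 0 0 0 0 1"

```text
t: 26.48
tcp_pos: [0.5485, 0.09, 0.074]
tool_rot: [0.67, 0.743, 0.001, 0.001]
force: [-0.1, -1.8, 0.2]
finger_gap: 0.143
gripper_force: 58.8
```

>>> apply_moves --pt "-0.001 0 0 0 0 0 1" --pt "0 0 0 0 0 0 1"

```text
t: 26.72
tcp_pos: [0.5478, 0.0893, 0.0736]
tool_rot: [0.67, 0.743, 0.0, -0.0]
force: [1.2, -0.4, -0.6]
finger_gap: 0.139
gripper_force: 58.6
```

>>> apply_moves --pt "0 0 0.001 0 0 0 1" --pt "0 0 0 0 0 0 1"

```text
t: 26.98
tcp_pos: [0.5475, 0.089, 0.0726]
tool_rot: [0.67, 0.743, 0.0, -0.0]
force: [-0.1, -0.3, -1.1]
finger_gap: 0.139
gripper_force: 58.6
```

>>> apply_moves --pt "0 0 0.001 0 0 0 1" --pt "0 0 0 0 0 0 1"

```text
t: 27.22
tcp_pos: [0.5475, 0.0888, 0.0717]
tool_rot: [0.67, 0.743, -0.0, -0.0]
force: [1.0, -0.2, -1.3]
finger_gap: 0.142
gripper_force: 58.6
```

>>> apply_moves --pt "0 0 0.001 0 0 0 1" --pt "0 0 0 0 0 0 1"

```text
t: 27.48
tcp_pos: [0.5475, 0.0887, 0.0707]
tool_rot: [0.67, 0.743, -0.0, -0.0]
force: [-0.5, 0.1, -0.3]
finger_gap: 0.142
gripper_force: 58.6
```

>>> apply_moves --pt "0 0 0.001 0 0 0 1" --pt "0 0 0.001 0 0 0 1" --pt "0 0 0.001 0 0 0 1" --pt "0 0 0 0 0 0 1"

```text
t: 27.98
tcp_pos: [0.5475, 0.0887, 0.0677]
tool_rot: [0.67, 0.743, -0.0, -0.0]
force: [0.9, 0.2, -0.3]
finger_gap: 0.141
gripper_force: 58.6
```

>>> apply_moves --pt "0 0 0.001 0 0 0 1" --pt "0 0 0.001 0 0 0 1" --pt "0 0 0.001 0 0 0 1" --pt "0 0 0 0 0 0 1"

```text
t: 28.48
tcp_pos: [0.5475, 0.0887, 0.0647]
tool_rot: [0.67, 0.743, -0.0, -0.0]
force: [-0.2, -0.3, -0.7]
finger_gap: 0.14
gripper_force: 58.6
```

>>> apply_moves --pt "0 0 0.001 0 0 0 1" --pt "0 0 0.001 0 0 0 1" --pt "0 0 0.001 0 0 0 1" --pt "0 0 0 0 0 0 1"

```text
t: 28.98
tcp_pos: [0.5475, 0.0887, 0.0617]
tool_rot: [0.67, 0.743, -0.0, -0.0]
force: [-0.9, 0.2, -0.7]
finger_gap: 0.139
gripper_force: 58.6
```

>>> apply_moves --pt "0 0 0.001 0 0 0 1" --pt "0 0 0.001 0 0 0 1" --pt "0 0 0.001 0 0 0 1" --pt "0 0 0 0 0 0 1"

```text
t: 29.48
tcp_pos: [0.5475, 0.0887, 0.0587]
tool_rot: [0.67, 0.743, -0.0, -0.0]
force: [-0.1, 0.1, -0.6]
finger_gap: 0.141
gripper_force: 58.6
```

>>> apply_moves --pt "0 0 0.001 0 0 0 1" --pt "0 0 0.001 0 0 0 1" --pt "0 0 0 0 0 0 1"

```text
t: 29.85
tcp_pos: [0.5475, 0.0887, 0.0567]
tool_rot: [0.67, 0.743, -0.0, -0.0]
force: [-0.5, 0.1, -0.2]
finger_gap: 0.143
gripper_force: 58.6
```

>>> apply_moves --pt "0 0 0.0007 0 0 0 1" --pt "0 0 0 0 0 0 1"

```text
t: 30.1
tcp_pos: [0.5476, 0.0887, 0.0561]
tool_rot: [0.67, 0.743, -0.0, -0.0]
force: [0.1, 0.5, -0.4]
finger_gap: 0.139
gripper_force: 58.6
```

>>> apply_moves --pt "0 0 0.0007 0 0 0 1" --pt "0 0 0 0 0 0 1"

```text
t: 30.35
tcp_pos: [0.5477, 0.0888, 0.0558]
tool_rot: [0.67, 0.743, 0.0, 0.0]
force: [0.3, 0.8, 2.2]
finger_gap: 0.142
gripper_force: 59.0
```

Contact is at the expected home height, 20 mm below first touch on the lower knuckle. I'll press lightly once more, then release.

>>> apply_moves --pt "0 0 0.0007 0 0 0 1" --pt "0 0 0 0 0 0 1"

```text
t: 30.6
tcp_pos: [0.5479, 0.089, 0.0555]
tool_rot: [0.67, 0.743, 0.0, 0.0]
force: [-0.6, 1.7, 6.4]
finger_gap: 0.139
gripper_force: 59.3
```

>>> apply_moves --pt "0 0 -0.0008 0 0 0 1" --pt "0 0 0 0 0 0 0.5" --pt "0 0 0 0 0 0 0.3" --pt "0 0 0 0 0 0 0.3" --pt "0 0 -0.01 0 0 0 0.3" --pt "0 0 -0.03 0 0 0 0.3" --pt "0 0 -0.05 0 0 0 0.3" --pt "0 0 -0.05 0 0 0 0.3"

```text
t: 31.6
tcp_pos: [0.5473, 0.0887, 0.1973]
tool_rot: [0.67, 0.743, -0.0, -0.0]
force: [0.3, -0.3, -0.4]
finger_gap: 0.349
gripper_force: 0.0
```

>>> apply_moves --pt "0.06 0 0 0 0 0 0.3" --pt "0.06 0 0 0 0 0 0.3" --pt "0.06 0 0 0 0 0 0.3" --pt "0 0 0 0 0 0 0.3" --pt "0 0 0 0 0 0 0.3"

```text
t: 32.22
tcp_pos: [0.5287, 0.2676, 0.1958]
tool_rot: [0.669, 0.743, -0.0, 0.0]
force: [-0.2, -0.0, -0.2]
finger_gap: 0.348
gripper_force: 0.0
```

```bash
python3 - <<'E'
from h import *
s=snapshot("scene");t=snapshot("top")
P=[]
for n,im,box in(("top",t,(285,190,325,225)),("scene",s,(315,170,355,215))):
    m=mask(im,(0,140,60),(8,255,255),box)|mask(im,(172,140,60),(180,255,255),box)
    ys,xs=np.nonzero(m);print(n,len(xs),xs.mean(),ys.mean(),ys.min(),ys.max());P.append((xs.mean(),ys.mean()))
print(tri(*P)); print("expected handle mid",[proj(n,[.5475,.0887,.067]).round(1) for n in("top","scene")])
E
```

```text
top 27 304.0 205.37037037037038 202 208
scene 52 335.78846153846155 194.78846153846155 190 200
(array([0.54931214, 0.08870809, 0.07133689]), np.float64(0.002058897568180422))
expected handle mid [array([304.5, 206.5]), array([336.3, 195.3])]
```

```bash
python3 -c "
from station import *
print(sign_off())"
```

```text
the job is handed in; nothing more can be done
None
```

The clamp is assembled and handed in: the red pin went about 20 mm into the lower hole until its collar rested on the yellow knuckle, with under 10 N measured at the wrist throughout, and the gripper is released and clear; `sign_off()` returned no verdict.

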